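Lock the pump control box panel with its quarter-turn fastener

ROBOT

A 7-joint arm with a two-finger parallel gripper is mounted at the origin on the work surface. World frame = base frame: x ahead of the robot, y to its left, z up, the work surface at z = 0. Lengths are in m, angles in rad, forces in N, time in s.
With the tool pointing down it reaches from about 0.425 to 0.875 m from the base axis. Payload 4.7 kg.
Tool frame: the origin (TCP) lies on the centre line of the jaws, within the pads' length; the fingertips stand r.tip_reach ahead of it and the grasp point (between the pads) lies 6 mm ahead of it (r.tip_reach is the distance from the TCP to the fingertips, in m); z points along the fingers, y is the line along which they close (so a half turn about z gives the same grasp; the last joint's range is limited). The gripper opens to 87 mm and grips with 3 to 60 N. Pads are 19 mm wide; open, the fingers measure 117 mm over their backs; the gripper's body (75 mm by 190 mm) begins 51 mm behind the grasp point.
Start: joints at [1.173, 0.321, -0.07, 1.45, 0.023, 1.371, -0.057], TCP at [0.26, -0.596, 0.248] pointing down, gripper open.
Joint ranges: [-2.86, 2.86], [-0.3, 2.09], [-1.38, 1.24], [0.06, 2.45], [-1.56, 4.7], [0.09, 2.05], [-2.69, 2.69]. Speed limits (rad/s): [2.57, 2.57, 3.14, 3.14, 3.14, 3.14, 3.14].

INTERFACE

Orientations are given as [roll, pitch, yaw] about the fixed x, y, z axes, in that order (R = Rz(yaw) Ry(pitch) Rx(roll)).
In Python, from plant import readout, capture, order, r gives the robot as it stands.
- The arm moves only by the tool carry_out, never from a script. Its argument "rows" is text: rows parted by semicolons, each of 7 numbers parted by spaces: the shift along the world's x, y, z in cm, then the turn, a rotation vector about the world's x, y, z in degrees, then the closure, from 0 (fully open) to 1 (shut). In form: tx ty tz wx wy wz gripper; .... A call has 1 to 20 rows; each row is the pose to reach, as a shift and turn from the pose commanded when the call began; what a row does not reach only later rows make up. A row lasts 1/10 s, in which the tool goes at most 50 mm and 8.59 degrees, less where a joint would pass 70% of its speed; a pose out of reach is approached as far as the arm can. A call with a gripper value outside its range is refused whole. The fingers move at their own pace and stop on an object; "newtons" is the grip in N (left out, the last holds). Time passes only in rows, so rows that repeat a pose let the fingers close. It gives the time, the measured TCP pose, the force, the opening and the grip force at its end, in the units of the state.
- readout.read_state(): the state, without advancing time (a new reading comes with each control period).
- capture(name): name is "side" or "top"; returns a dict with "img" (400x640x3 uint8, red, green, blue), "fx", "fy", "cx", "cy" (pixels), "D" ([k1, k2, p1, p2, k3] as OpenCV has them; the pictures are not rectified), "eye" and "orientation" of the camera in the world. Camera axes: x right, y up, looking along -z (the intrinsics and any distortion apply to the point x, -y, -z); pixel columns grow to the right and rows downward; lengths in m; the calibration is good to about 2 mm. A picture is of the moment at which its call begins. There is no depth.
- order.finish_job(): hands the job in; it is judged then, once.
The state is a dict: "clock": time; "joint_positions": joint angles; "joint_vel": joint speeds; "tau": joint torques, N m; "position": TCP position; "tool_rot": TCP orientation; "contact_force": force on the tool from outside, world axes, zero at the start; "wrist_torque": the same for the moment, N m; "finger_gap": opening from 0.0 (shut) to 1.0 (fully open); "finger_force": force on a finger pad.
Only numpy, scipy, OpenCV 4.12 (cv2) and the standard library are available. Lean on these libraries where they do the work, as an engineer would, in place of code of your own. Each camera call takes 0.05 s, during which the arm holds its last target. There are 200 camera calls.

TASK

The access panel on top of the pump's control box stands ajar. Set a fingertip well down in the slot of its round fastener, press the panel shut, and turn the fastener clockwise (seen from above) with that fingertip until it stops, so that the panel is locked and stays shut when you take your hand away. Do not lift the panel further open, and leave the brass coupling, the grease jar and the wrench where they are.

Things in the scene. Friction and masses are not known exactly. Their poses are not given: they have to be found in the camera images.
- control_box: fixed grey box, 236 x 236 mm, 110 mm high, with an aluminium block (100 mm wide, 95 mm high) along its +y side; a gauge stands on that block (top at 152 mm, x -85, y 168 mm). Origin: centre of the grey box's underside, on the work surface; x points from the panel's free edge to its hinge, z up. Hinge line: x 110 mm, z 110 mm. Fastener's axis with the panel shut: x -50 mm, y 0.
- panel (a joint): hinged aluminium panel (226 x 232 x 4 mm) on top of the box, rad: 0 shut (hard stop), growing as its free edge rises. A springy seal holds it ajar at the start (0.16 to 0.28) and lifts it again unless locked. Pressed at the fastener, 160 mm from the hinge, it takes up to 9 N to shut. Locked, it stays near 0.01 by itself.
- fastener (a joint): turn of the quarter-turn fastener on the panel, rad: 0 open, 1.571 locked (hard stop), growing clockwise from above. Starts at 0 to 0.35, stays where left (friction 0.12 N m: 5 N at 24 mm from the axis). Its hidden tongue passes under a ramped catch only if the panel is pressed down first (below 0.03 rad); turned with the panel up, it keeps the panel from shutting.
- slot (a point): centre of the slot's yellow floor, on the fastener's axis; 118 mm above the work surface when shut. Fastener: black disc, 96 mm diameter, with a slot 34 mm wide, 16 mm deep, right across it, open at both ends and above; a fixed collar (116 mm outside, 8 mm below the disc's top) rings it. y runs along the slot, x across, z out of it; slot parallel to the hinge at 0, pointing at the hinge at 1.571.
- panel_edge (a point): middle of the panel's free edge, top face, opposite the hinge; 114 mm above the work surface when shut.
- coupling: loose brass hose coupling standing on the manifold block, 32 mm in diameter, 42 mm high; origin at the centre of its underside. To be left alone.
- grease_jar: loose jar with blue cap on the work surface beside the box, 56 mm in diameter, 65 mm high; origin at the centre of its underside. To be left alone.
- wrench: loose steel wrench, 170 mm long, lying along its x axis on the work surface beside the box; origin at the middle of its underside. To be left alone.

How it is judged:
On the way, in this order (a step that is already met when the one before it is completed fails the run):
1. the panel is pressed nearly shut with a fingertip down in the fastener's slot (at least about 4 mm below the disc's top) (value of joint panel below 0.06 rad and z of the grasp point in the frame of slot below 0.031 m and horizontal distance between the grasp point and slot below 0.06 m), for 0.1 s.
2. the fastener is turned to its locked stop with the fingertip still in the slot and the panel down (value of joint fastener above 1.4 rad and value of joint panel below 0.035 rad and z of the grasp point in the frame of slot below 0.031 m and horizontal distance between the grasp point and slot below 0.06 m), for 0.1 s.
At the end, for the whole second after the job is handed in: The fastener is turned to within 0.17 rad of its locked stop, the panel stays shut by itself (below 0.035 rad) and at rest, and coupling, jar and wrench are within 15 mm of where they stood (value of joint fastener above 1.4 rad and value of joint panel below 0.035 rad and velocity of joint panel below 0.02 rad/s and velocity of joint fastener below 0.05 rad/s and distance of each of coupling, grease_jar, wrench from where it was at the start of the episode below 0.015 m); the robot touches nothing.
It fails at once if the panel is lifted further open (value of joint panel above 0.38 rad).
It fails at once if the coupling, the grease jar or the wrench is moved or lifted (over 15 mm) (distance of any of coupling, grease_jar, wrench from where it was at the start of the episode above 0.015 m).
It also fails if it takes over 45 s, if anything falls off the work surface, if the arm or the gripper's body presses on something with over 40 N, if the wrist force passes 120 N, or if a joint passes its speed limit or range.

## Working session

There is one attempt and no reset: what is moved stays moved. The work goes in short steps, Python scripts to look and compute and a tool call to move; the robot and the scene stay as the last step left them, time stands still between calls to the robot, and variables do not carry over. Pictures are saved under pics/ and viewed, at most 10 in all, crops included, and the job is handed in when it is done.

Besides the shell and the picture viewer there is one more tool, called after "Request:" as a command line: name --argument value ..., lists and objects as JSON in quotes. carry_out: Moves the arm, as the interface text tells. Its arguments: {"type":"object","properties":{"rows":{"type":"string"},"newtons":{"type":"number"}},"required":["rows"]}

```bash
mkdir -p pics
cat > t.py <<'E'
from plant import readout, capture, order, r
import cv2, numpy as np, pickle
E
python3 - <<'E'
from t import *
for n in("side","top"):
    c=capture(n); cv2.imwrite(f"pics/{n}0.png",c["img"][:,:,::-1]); pickle.dump(c,open(n+".pkl","wb"))
    print({k:c[k] for k in c if k!="img"})
print(readout.read_state(), r.tip_reach)
E
```

```text
{'fx': 368.09626841629535, 'fy': 368.09626841629535, 'cx': 316.2679589692381, 'cy': 202.65215755626366, 'D': array([0.00837687, 0.        , 0.        , 0.        , 0.        ]), 'eye': array([ 0.15579442, -0.43070816,  0.66519734]), 'orientation': array([ 0.88958325, -0.02171877, -0.73971356])}
{'fx': 513.4490182530203, 'fy': 513.4490182530203, 'cx': 315.9404420181179, 'cy': 205.26342515062382, 'D': array([0.05183534, 0.        , 0.        , 0.        , 0.        ]), 'eye': array([0.49599043, 0.04916054, 1.30180657]), 'orientation': array([ 1.26852804e-01,  9.12339032e-04, -1.58637561e+00])}
{'clock': 0.1, 'joint_positions': array([ 1.17306416,  0.32172809, -0.070099  ,  1.4515401 ,  0.0225919 ,
        1.37081301, -0.0568734 ]), 'joint_vel': array([-0.00017458, -0.00175487, -0.00048287, -0.00146081, -0.00055682,
       -0.00028072, -0.00114255]), 'tau': array([ 3.20533882e-04, -4.92568803e+01, -4.05490184e-01, -3.13397813e+01,
       -6.42999052e-02,  3.96114390e-02,  5.15063550e-05]), 'position': array([ 0.25997484, -0.59525219,  0.24659094]), 'tool_rot': array([-3.13989306e+00,  8.12228586e-05,  4.11898342e-01]), 'contact_force': array([-0.28561735, -0.18078896,  0.18109281]), 'wrist_torque': array([ 0.01002554,  0.00225934, -0.02787721]), 'finger_force': 0.0, 'finger_gap': 1.0026052946257487} 0.025
```

View pics/side0.png

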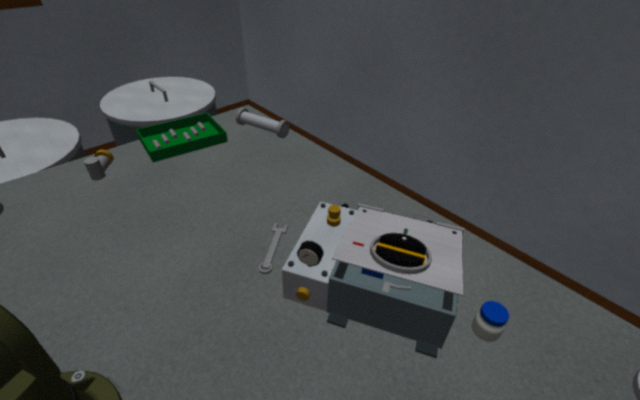

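View pics/top0.png

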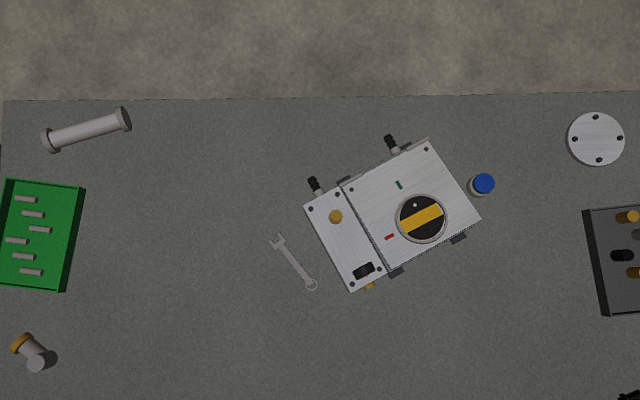

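The side view shows the box with its panel ajar: slot at about (400,250), jar at (494,315), wrench at (272,248). In the top view the fastener is at about (421,218) and the panel corners are near (428,138), (342,186), (388,270) and (481,217). I'll enlarge both for accurate points.

Run:
```python
from t import *
for n,(u,v,w,h) in dict(side=(270,190,210,165),top=(295,125,205,170)).items():
    c=pickle.load(open(n+".pkl","rb"))["img"][v:v+h,u:u+w,::-1]
    s=780/w if n=="side" else 3.5
    s=3.5
    cv2.imwrite(f"pics/{n}1.png",cv2.resize(c,None,fx=s,fy=s,interpolation=cv2.INTER_CUBIC))
```

```text
(no output)
```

View pics/side1.png

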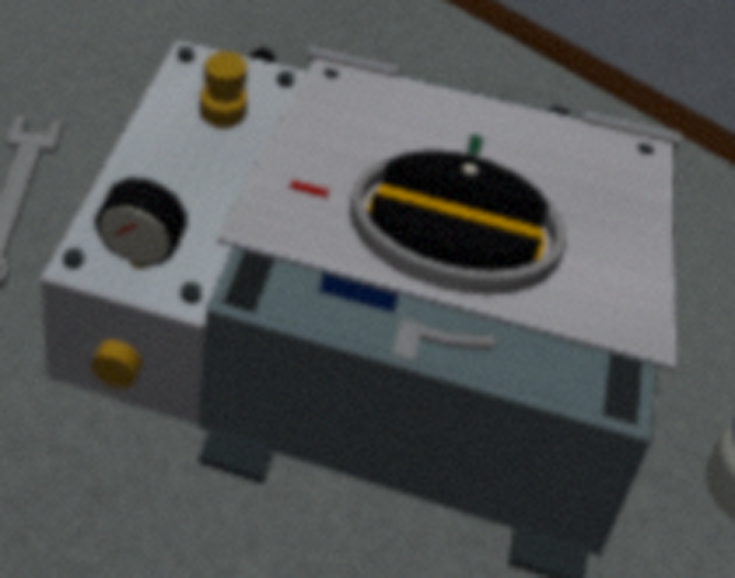

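View pics/top1.png

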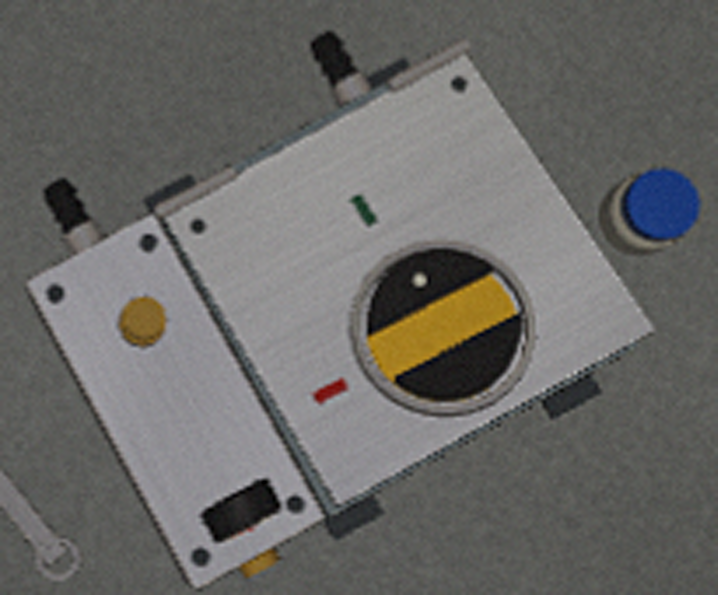

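The crops give clear box, panel and collar corners, and the slot is nearly parallel to the hinge. Next I'll fit the pose.

```bash
cat >> t.py <<'E'
from scipy.optimize import least_squares
from scipy.spatial.transform import Rotation as Ro
def proj(c,P):
    Rc=Ro.from_euler("xyz",c["orientation"]).as_matrix()
    p=(np.atleast_2d(P)-c["eye"])@Rc*[1,-1,-1]
    K=np.array([[c["fx"],0,c["cx"]],[0,c["fy"],c["cy"]],[0,0,1.]])
    return cv2.projectPoints(p,np.zeros(3),np.zeros(3),K,c["D"])[0][:,0]
def world(q,P,panel=True):
    x,y,yaw,a=q; P=np.atleast_2d(P)/1000.
    if panel:
        h=np.array([.11,0,.11]); P=(P-h)@Ro.from_euler("y",a).as_matrix().T+h
    return P@Ro.from_euler("z",yaw).as_matrix().T+[x,y,0]
E
python3 - <<'E'
from t import *
C={n:pickle.load(open(n+".pkl","rb")) for n in("side","top")}
off=dict(side=(270,190),top=(295,125))
L=[("side",0,(-118,118,110),(205,308)),("side",0,(-118,-118,110),(652,437)),("side",0,(-118,-118,0),(600,552)),("side",0,(-118,118,0),(200,427)),
("side",1,(-116,116,114),(218,240)),("side",1,(-116,-116,114),(676,362)),
("top",1,(-116,116,114),(338,508)),("top",1,(-116,-116,114),(652,330)),("top",1,(110,-116,114),(468,52)),("top",1,(110,116,114),(163,213)),("top",1,(-50,0,126),(443,327))]
def res(q):
    return np.concatenate([proj(C[n],world(q,P,pn))[0]-(np.array(uv)/3.5+off[n]) for n,pn,P,uv in L])
s=least_squares(res,[.5,-.15,.45,.2],loss="soft_l1"); q=s.x
print(q.round(4)); print(res(q).reshape(-1,2).round(1).tolist())
np.save("q.npy",q)
S=world(q,(-50,0,118))[0]; S0=world([*q[:3],0],(-50,0,118))[0]
print("slot now",S,"shut",S0,"edge",world(q,(-116,0,114)))
# fastener angle from overlap with yellow
t=C["top"]["img"]; hsv=cv2.cvtColor(t,cv2.COLOR_RGB2HSV)
m=cv2.inRange(hsv,(15,120,60),(40,255,255)); u=proj(C["top"],S)[0]; M=np.zeros_like(m); cv2.circle(M,tuple(int(i) for i in u.round()),27,255,-1); m&=M
yx=np.argwhere(m)[:,::-1].astype(float); w,v=np.linalg.eigh(np.cov(yx.T)); print("yellow c",yx.mean(0),"slot proj",u)
d=v[:,1]; print("img angle",np.degrees(np.arctan(d[1]/d[0])))
for f in(0,.1,.2,.3,.4):
    e=proj(C["top"],world(q,[(-50+40*np.sin(f)*k,40*np.cos(f)*k,118) for k in(1,-1)])); e=e[0]-e[1]; print(f,np.degrees(np.arctan(e[1]/e[0])))
E
```

```text
[ 0.649  -0.1663  0.4892  0.2021]
[[-0.2, 0.2], [0.2, 0.9], [0.3, 1.2], [-0.9, 0.2], [-0.5, -0.4], [-0.0, 1.3], [-0.3, -0.8], [0.7, -0.6], [-1.9, -0.9], [-0.5, 0.1], [-0.4, -0.9]]
slot now [ 0.60910945 -0.18748755  0.14995264] shut [ 0.6048178  -0.18977253  0.118     ] edge [[ 0.55132911 -0.21825118  0.15928167]]
yellow c [420.25888325 217.78003384] slot proj [420.84526935 218.53446408]
img angle -27.004312972438775
0 -29.03769110576508
0.1 -23.349801910966164
0.2 -17.73583264719953
0.3 -12.189972716035891
0.4 -6.704138599257657
```

Request:
carry_out --rows "0 0 1 0 0 0 0.42; 34.9 40.8 1 0 0 90 0.42; 34.9 40.8 1 0 0 90 0.42; 34.9 40.8 1 0 0 90 0.42; 34.9 40.8 1 0 0 90 0.42; 34.9 40.8 1 0 0 90 0.42; 34.9 40.8 1 0 0 90 0.42; 34.9 40.8 1 0 0 90 0.42; 34.9 40.8 1 0 0 90 0.42; 34.9 40.8 1 0 0 90 0.42; 34.9 40.8 1 0 0 90 0.42; 34.9 40.8 1 0 0 90 0.42; 34.9 40.8 1 0 0 90 0.42; 34.9 40.8 1 0 0 90 0.42; 34.9 40.8 1 0 0 90 0.42; 34.9 40.8 1 0 0 90 0.42; 34.9 40.8 1 0 0 90 0.42; 34.9 40.8 1 0 0 90 0.42" --newtons 30

```text
clock: 1.9
position: [0.6087, -0.1887, 0.2577]
tool_rot: [-3.142, 0.0, 1.981]
contact_force: [1.0, 0.0, -0.7]
finger_gap: 0.577
finger_force: 0.0
```

Request:
carry_out --rows "0 0.1 0 0 0 93 0.42; 0 0.1 0 0 0 93 0.42; 0 0.1 0 0 0 93 0.42; 0 0.1 0 0 0 93 0.42; 0 0.1 0 0 0 93 0.42; 0 0.1 0 0 0 93 0.42; 0 0.1 0 0 0 93 0.42; 0 0.1 0 0 0 93 0.42; 0 0.1 0 0 0 93 0.42; 0 0.1 0 0 0 93 0.42; 0 0.1 0 0 0 93 0.42; 0 0.1 0 0 0 93 0.42; 0 0.1 0 0 0 93 0.42; 0 0.1 0 0 0 93 0.42"

```text
clock: 3.3
position: [0.6091, -0.1869, 0.2576]
tool_rot: [-3.142, -0.0, -2.68]
contact_force: [-0.4, -0.1, -0.2]
finger_gap: 0.582
finger_force: 0.0
```

Run:
```python
from t import *
s=readout.read_state(); print(s["position"],s["tool_rot"],s["joint_positions"])
q=np.load("q.npy")
for a in (q[3],.1,.05,0):
    for z in (118,134): print(round(a,3),z,world([*q[:3],a],(-50,0,z)).round(4))
```

```text
[ 0.6090635  -0.18689524  0.25763348] [-3.14153207e+00 -4.41717713e-05 -2.67982475e+00] [ 0.85694137  0.38816664 -0.78868131  1.44935842  0.27523062  1.41754257
  2.09636502]
0.202 118 [[ 0.6091 -0.1875  0.15  ]]
0.202 134 [[ 0.6119 -0.186   0.1656]]
0.1 118 [[ 0.6062 -0.189   0.1339]]
0.1 134 [[ 0.6076 -0.1883  0.1499]]
0.05 118 [[ 0.6053 -0.1895  0.126 ]]
0.05 134 [[ 0.6061 -0.1891  0.142 ]]
0 118 [[ 0.6048 -0.1898  0.118 ]]
0 134 [[ 0.6048 -0.1898  0.134 ]]
```

Request:
carry_out --rows "0.1 0 -4 0 0 0 0.42; 0.1 0 -6 0 0 0 0.42; 0.1 0 -7 0 0 0 0.42; 0.1 0 -7.8 0 0 0 0.42; 0.1 0 -8.4 0 0 0 0.42; 0.1 0 -8.4 0 0 0 0.42"

```text
clock: 3.9
position: [0.6104, -0.1869, 0.1739]
tool_rot: [-3.141, 0.0, -2.678]
contact_force: [0.7, 1.2, 0.1]
finger_gap: 0.577
finger_force: 0.0
```

Run:
```python
from t import *
a=[]
for n,(u,v,w,h) in dict(side=(330,170,130,130),top=(350,140,130,130)).items():
    c=capture(n)["img"][v:v+h,u:u+w,::-1]; a.append(cv2.resize(c,None,fx=3,fy=3,interpolation=cv2.INTER_CUBIC))
cv2.imwrite("pics/c2.png",np.hstack(a))
```

```text
(no output)
```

View pics/c2.png

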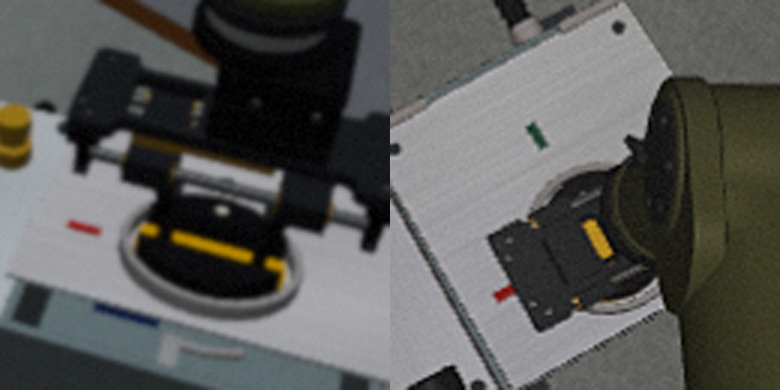

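Both fingers are down in the slot, one at each end (yellow floor visible between them), with no contact force yet. Next I'll press the panel shut.

Request:
carry_out --rows "-0.1 0 -0.5 0 0 0 0.42; -0.2 -0.1 -1 0 0 0 0.42; -0.3 -0.1 -1.5 0 0 0 0.42; -0.4 -0.2 -2 0 0 0 0.42; -0.5 -0.2 -2.4 0 0 0 0.42; -0.5 -0.3 -2.8 0 0 0 0.42; -0.5 -0.3 -3.1 0 0 0 0.42; -0.5 -0.3 -3.1 0 0 0 0.42; -0.5 -0.3 -3.1 0 0 0 0.42"

```text
clock: 4.9
position: [0.6061, -0.1888, 0.1434]
tool_rot: [-3.141, 0.002, -2.677]
contact_force: [3.0, 1.1, 6.5]
finger_gap: 0.58
finger_force: 3.5
```

Request:
carry_out --rows "0 0 -0.1 0 0 0 0.42; -0.1 -0.1 -0.2 0 0 0 0.42; -0.1 -0.1 -0.3 0 0 0 0.42; -0.1 -0.1 -0.3 0 0 0 0.42; -0.1 -0.1 -0.3 0 0 0 0.42"

```text
clock: 5.4
position: [0.6061, -0.1888, 0.1432]
tool_rot: [-3.14, 0.004, -2.676]
contact_force: [-0.0, 3.0, 18.8]
finger_gap: 0.58
finger_force: 9.4
```

The hard stop has been reached: force rose while z stayed put at floor height 0.118 m. I'll turn clockwise now.

Request:
carry_out --rows "0 0 0 0 0 -5 0.42; 0 0 0 0 0 -10 0.42; 0 0 0 0 0 -15 0.42; 0 0 0 0 0 -20 0.42; 0 0 0 0 0 -25 0.42; 0 0 0 0 0 -30 0.42; 0 0 0 0 0 -35 0.42; 0 0 0 0 0 -40 0.42; 0 0 0 0 0 -45 0.42; 0 0 0 0 0 -50 0.42; 0 0 0 0 0 -50 0.42"

```text
clock: 6.5
position: [0.6062, -0.1887, 0.1432]
tool_rot: [3.139, 0.004, 2.733]
contact_force: [-0.1, 3.6, 16.9]
finger_gap: 0.58
finger_force: 8.9
```

Run:
```python
from t import *
s=readout.read_state(); print(s["wrist_torque"],s["joint_positions"])
```

```text
[ 0.84409889 -0.08793411 -0.04358447] [ 0.73653045  0.41876876 -0.60301479  1.60445043  0.24943107  1.19198644
  1.24397224]
```

Request:
carry_out --rows "0 0 0 0 0 -5 0.42; 0 0 0 0 0 -10 0.42; 0 0 0 0 0 -15 0.42; 0 0 0 0 0 -20 0.42; 0 0 0 0 0 -25 0.42; 0 0 0 0 0 -30 0.42; 0 0 0 0 0 -35 0.42; 0 0 0 0 0 -40 0.42; 0 0 0 0 0 -44 0.42; 0 0 0 0 0 -48 0.42; 0 0 0 0 0 -51 0.42; 0 0 0 0 0 -54 0.42; 0 0 0 0 0 -54 0.42; 0 0 0 0 0 -54 0.42"

```text
clock: 7.9
position: [0.6068, -0.1886, 0.1433]
tool_rot: [3.137, 0.004, 1.805]
contact_force: [0.9, 0.8, 16.7]
finger_gap: 0.581
finger_force: 54.9
```

Run:
```python
from t import *
s=readout.read_state(); print(s["wrist_torque"],s["tool_rot"]*57.2958)
```

```text
[ 0.23545687 -0.14134073  3.88883328] [179.74812273   0.24652234 103.40217907]
```

The wrist torque is 3.9 N m, so the fastener is at its stop. I'll ease the twist back inside the slot clearance, then lift.

Request:
carry_out --rows "0 0 0 0 0 3 0.42; 0 0 0 0 0 6 0.42; 0 0 0 0 0 10 0.42; 0 0 0 0 0 10 0.42; 0 0 0.5 0 0 10 0.42; 0 0 1 0 0 10 0.42; 0 0 2 0 0 10 0.42; 0 0 4 0 0 10 0.42; 0 0 7 0 0 10 0.42; 0 0 11 0 0 10 0.42; 0 0 14 0 0 10 0.42; -6 -4 14 0 0 10 0.42; -12 -9 14 0 0 10 0.42; -18 -14 14 0 0 10 0.42; -22 -18 14 0 0 10 0.42; -22 -18 14 0 0 10 0.42; -22 -18 14 0 0 10 0.42"

```text
clock: 9.6
position: [0.3792, -0.3727, 0.2792]
tool_rot: [-3.139, -0.003, 1.96]
contact_force: [0.7, -0.4, 0.1]
finger_gap: 0.579
finger_force: 0.0
```

Run:
```python
from t import *
a=[]
for n,(u,v,w,h) in dict(side=(270,170,210,190),top=(265,115,240,190)).items():
    c=capture(n)["img"][v:v+h,u:u+w,::-1]; a.append(cv2.resize(c,None,fx=1.7,fy=1.7,interpolation=cv2.INTER_CUBIC))
cv2.imwrite("pics/c3.png",np.hstack(a))
```

```text
(no output)
```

View pics/c3.png

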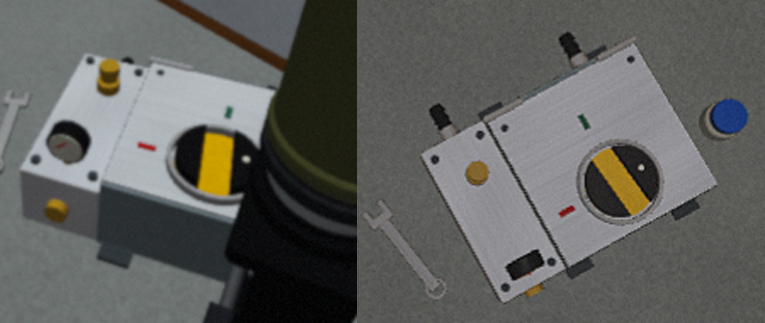

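The panel sits flush, the slot points at the hinge, and the coupling, jar and wrench look unmoved. Handing in.

```bash
python3 -c "
from t import *
print(order.finish_job())"
```

```text
the job is handed in; nothing more can be done
None
```

I pressed the panel shut, turned the fastener clockwise to its stop and handed the job in; the final pictures show the panel flush, the slot pointing at the hinge, and the coupling, jar and wrench apparently unmoved, but the hand-in gave no verdict.

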